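# Right the toppled jaw-model holder and seat it in its ring

### The arm

A 7-joint arm with a two-finger parallel gripper is mounted at the origin on the work surface. World frame = base frame: x ahead of the robot, y to its left, z up, the work surface at z = 0. Lengths are in m, angles in rad, forces in N, time in s.
With the tool pointing down it reaches from about 0.4 to 0.85 m from the base axis. Payload 10.4 kg.
Tool frame: the origin (TCP) lies midway between the tips of the shut fingers; the grasp point (between the pads) lies hold_point_z behind it (hold_point_z is the distance from the TCP to the grasp point, in m); z points along the fingers, y is the line along which they close (so a half turn about z gives the same grasp; the last joint's range is limited). The gripper opens to 87 mm and grips with 3 to 60 N. Pads are 19 mm wide; open, the fingers measure 117 mm over their backs; the gripper's body (75 mm by 190 mm) begins 51 mm behind the grasp point.
Start: joints at [-1.171, 0.332, -0.065, 1.46, 0.022, 1.35, -0.088], TCP at [0.256, 0.57, 0.223] pointing down, gripper open.
Joint ranges: [-2.6, 2.6], [-0.5, 2.12], [-1.47, 1.34], [0.16, 2.42], [-1.27, 4.41], [0.06, 2.06], [-2.6, 2.6]. Speed limits (rad/s): [2.22, 2.22, 2.79, 2.79, 3.14, 3.14, 3.14].

### API

Orientations are given as a unit quaternion [x, y, z, w].
In Python, from bench import * gives the robot as it stands. The module is installed in compiled form; this text tells all that it offers.
- The arm moves only by the tool drive_tool, never from a script. Its argument "increments" is a list of rows, each a list of 6 numbers: the shift along the tool's x, y, z scaled (see below), then the turn, a rotation vector about the tool's x, y, z scaled (see below). In form: [[dx, dy, dz, rx, ry, rz], ...]. A call has exactly 5 rows; each row is the pose to reach, as a shift and turn from the pose commanded when the call began, along the tool's axes at that moment; what a row does not reach only later rows make up. The controller multiplies each number of a shift by 300 mm and each number of a turn by pi/4 rad. A row lasts 1/12 s, in which the tool goes at most 41.7 mm and 7.16 degrees, less where a joint would pass 70% of its speed; a pose out of reach is approached as far as the arm can. A call with a number of a shift or a turn outside -1 to 1 is refused whole. A call with a gripper value outside its range is refused whole. "claw" is the closure, from 0 (fully open) to 1 (shut), set as the call begins (left out, the last holds). The fingers move at their own pace and stop on an object; "force" is the grip in N (left out, the last holds). Time passes only in rows, so rows that repeat a pose let the fingers close, or fill a call up. It gives the time, the measured TCP pose, the force, the opening and the grip force at its end, in the units of the state.
- read_state(): the state, without advancing time (a new reading comes with each control period).
- camera(name): name is "scene" or "top" or "wrist"; returns the picture (420x560x3 uint8, blue, green, red); there is no depth.
- get_calibration(name): a dict with "K" (3x3 intrinsics, pixels), "k1" (the pictures are not rectified: a ray, as slopes to the right and down, at radius r is drawn at 1 + k1 r^2 times it, then the intrinsics apply), "position" and "rotation" of the camera in the world. Camera axes: x right, y down, z forward; pixel columns grow to the right and rows downward; lengths in m; the calibration is good to about 2 mm. A picture is of the moment at which its call begins: read the wrist's pose just before it. get_calibration takes no time and is no camera call; for the wrist camera it gives the pose at the moment of the call.
- close_job(): hands the job in; it is judged then, once.
The state is a dict: "time": time; "joint_positions": joint angles; "joint_vel": joint speeds; "joint_torque": joint torques, N m; "ee_pos": TCP position; "eef_rot": TCP orientation; "ft_force": force on the tool from outside, world axes, zero at the start; "torque": the same for the moment, N m; "width": finger opening in m; "grip_force": force on a finger pad.
Only numpy, scipy, OpenCV 4.12 (cv2) and the standard library are available. Lean on these libraries where they do the work, as an engineer would, in place of code of your own. Each camera call takes 0.05 s, during which the arm holds its last target. There are 200 camera calls.

### The job

The dental practice model on the ball-footed holder has toppled over on the blue drape. Pick it up, turn it upright and set its ball foot gently down into the black ring support, without dropping it or letting it fall over, so that it sits there centred and level with the teeth on top. Let go of it, and do not shift the other things on the drape.

Things in the scene. Friction and masses are not known exactly. Their poses are not given: they have to be found in the camera images.
- holder_mid (a point): Toppled holder, one rigid loose piece of 0.36 to 0.58 kg, 129 mm long: steel ball, round neck, D-shaped stone jaw model with teeth. Point half-way along, 28 mm from the ball's centre along z. z runs from ball to teeth (up when upright), x to the jaw's flat heel, y across the jaw. It starts lying on ball and heel (z level, x down), z pointing to the robot's left, 25 to 95 degrees round from world +x towards +y.
- ball_center (a point): Centre of the holder's steel ball foot, 72 mm in diameter; axes as holder_mid. Centre of mass about 12 mm from it along z, so on a flat table the holder falls over; in the ring, friction keeps it at the tilt it is left in. Neck 28 mm in diameter; under the jaw a round plate 48 mm in diameter, 49 to 54 mm from the ball's centre.
- jaw_center (a point): Grip here: middle of the jaw's straight-sided part, 69 mm along z and 6 mm along x from the ball's centre; axes as holder_mid. Block 56 mm wide in y, its parallel flat sides reach 30 mm to the heel (+x), 18 mm to the front and 15 mm either way in z; the rounded front reaches 38 mm. Gum and teeth, inset from the sides, rise 9 mm above the block.
- seat (a point): Point on the ring's axis where the ball's centre lies when seated, 46.9 mm above the table. The ring is a flat black rubber ring fixed to the table, outer diameter 96 mm, hole 52 mm, 22 mm high, axis up; the ball rests on the hole's upper rim, its underside 11 mm above the table.
- spare_jaw_mid (a point): Bystander: a second jaw model standing on a flat stone foot (no ball), 68 x 60 x 51 mm; the point is about half-way up.
- handpiece_mid (a point): Bystander: a dental handpiece about 165 mm long along y, resting slanted on a stand with a 70 mm square foot, 90 mm tall overall; the point is 30 mm above the foot's underside.
- cup_mid (a point): Bystander: an open steel cup, 70 mm in diameter, 50 mm tall; the point is half-way up.
- jar_mid (a point): Bystander: a closed white jar, 64 mm in diameter, 85 mm tall; the point is half-way up.
Things that resemble listed ones, but are neither listed nor needed, are in the scene too. Of the things shaped like the part that bears seat, the black one is meant. Leave any green look-alike of the part that bears holder_mid alone.

How it is judged:
By the outcome, as a careful person would: the job done as asked, in the order asked, and still so for the second after the job is handed in, with the robot touching nothing.
It also fails if it takes over 42 s, if anything falls off the work surface, if the arm or the gripper's body presses on something with over 40 N, if the wrist force passes 120 N, or if a joint passes its speed limit or range.

## Working session

There is one attempt and no reset: what is moved stays moved. The work goes in short steps, Python scripts to look and compute and a tool call to move; the robot and the scene stay as the last step left them, time stands still between calls to the robot, and variables do not carry over. Pictures are saved under pics/ and viewed, at most 10 in all, crops included, and the job is handed in when it is done.

Besides the shell and the picture viewer there is one more tool, called after "Call:" as a command line: name --pt "numbers of a row" for each row, then --argument value for the rest. drive_tool: Moves the arm, as the interface text tells. Its arguments: {"type":"object","properties":{"increments":{"type":"array","items":{"type":"array","items":{"type":"number"}}},"claw":{"type":"number"},"force":{"type":"number"}},"required":["increments"]}

```bash
mkdir -p pics
python3 - <<'E'
from bench import *
import cv2,numpy as np
s=read_state();print({k:np.round(v,3).tolist() for k,v in s.items()})
try: print(hold_point_z)
except Exception as e: print(e)
import bench;print([n for n in dir(bench) if n[0]!='_'])
for n in("scene","top"):
    im=camera(n);cv2.imwrite(f"pics/{n}0.png",im);c=get_calibration(n);print(n,{k:np.round(v,4).tolist() for k,v in c.items()})
E
```

```text
{'time': 0.0, 'joint_positions': [-1.171, 0.333, -0.065, 1.461, 0.022, 1.35, -0.089], 'joint_vel': [-0.001, -0.0, 0.001, 0.001, 0.001, 0.001, -0.001], 'joint_torque': [0.0, -62.326, 0.025, -38.99, -0.061, 0.04, 0.0], 'ee_pos': [0.256, 0.57, 0.222], 'eef_rot': [0.21, 0.978, -0.001, -0.0], 'ft_force': [-0.62, -0.338, -1.669], 'torque': [0.002, 0.02, 0.042], 'grip_force': 0.0, 'width': 0.087}
0.0187
['PlanningError', 'camera', 'close_job', 'get_calibration', 'hold_point_z', 'read_state']
scene {'K': [[446.115, 0.0, 276.9065], [0.0, 446.115, 202.0644], [0.0, 0.0, 1.0]], 'k1': -0.134, 'position': [1.6445, -0.2529, 0.809], 'rotation': [0.6912, 0.5529, -0.2843, -0.3683]}
top {'K': [[417.8771, 0.0, 275.0972], [0.0, 417.8771, 206.7292], [0.0, 0.0, 1.0]], 'k1': 0.016, 'position': [0.5042, -0.0094, 1.2746], 'rotation': [-0.703, 0.7098, -0.0214, 0.0388]}
```

View pics/top0.png

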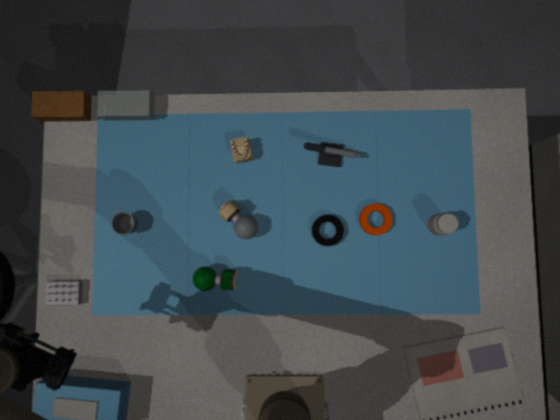

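View pics/scene0.png

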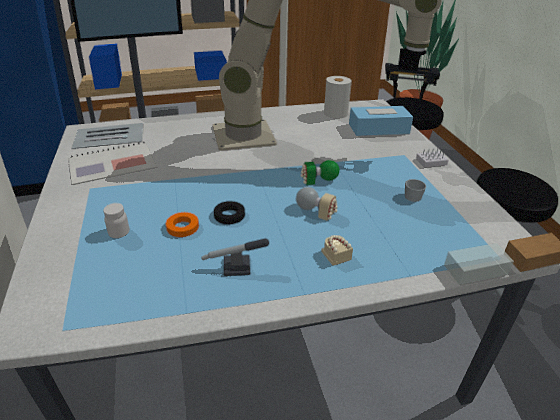

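Top view: toppled holder has its ball at about (245,227) and its jaw at (229,211), with the green look-alike at (215,279). The black ring is at (327,230), the orange ring at (376,219), the cup at (124,223), the spare jaw at (241,149), the handpiece at (335,152) and the jar at (444,224). The scene view shows the same layout.

```bash
cat > h.py <<'E'
from bench import *
import cv2,numpy as np
from scipy.spatial.transform import Rotation as R
def ray(c,px):
    K=np.array(c["K"]);k1=c["k1"];d=np.array([(px[0]-K[0,2])/K[0,0],(px[1]-K[1,2])/K[1,1]]);u=d.copy()
    for _ in range(20): u=d/(1+k1*(u@u))
    r=np.array(c["rotation"]);M=R.from_quat(r).as_matrix() if r.size==4 else r
    v=M@np.array([u[0],u[1],1.]);return np.array(c["position"]),v/np.linalg.norm(v)
def plane(c,px,z):
    p,v=ray(c,px);return p+v*(z-p[2])/v[2]
def proj(c,X):
    M=R.from_quat(c["rotation"]).as_matrix();q=M.T@(np.array(X)-c["position"]);u=q[:2]/q[2]
    u=u*(1+c["k1"]*(u@u));K=np.array(c["K"]);return np.array([K[0,0]*u[0]+K[0,2],K[1,1]*u[1]+K[1,2]])
def blob(mask,near,minA=20):
    n,l,s,c=cv2.connectedComponentsWithStats(mask.astype(np.uint8))
    i=min((i for i in range(1,n) if s[i,4]>=minA),key=lambda i:np.hypot(*(c[i]-near)))
    return l==i,s[i],c[i]
E
python3 - <<'E'
from h import *
im=cv2.imread("pics/top0.png");c=get_calibration("top");hsv=cv2.cvtColor(im,cv2.COLOR_BGR2HSV).astype(int)
H,S,V=hsv[...,0],hsv[...,1],hsv[...,2]
for p in [(245,227),(240,222),(250,235),(229,211),(236,216),(327,217),(327,230),(200,180),(300,240)]: print(p,hsv[p[1],p[0]])
nb=~((H>90)&(H<115)&(S>90))
roi=np.zeros_like(nb);roi[190:245,205:265]=1
jaw=(H<30)&(S>60)&(V>60)&roi
m,s,cc=blob(jaw,(229,211));print("jaw",s,cc,plane(c,cc,.05))
ball=nb&(S<70)&roi
m,s,cc=blob(ball,(245,227));print("ball",s,cc)
k=cv2.morphologyEx(m.astype(np.uint8),cv2.MORPH_OPEN,np.ones((11,11)))
cn=max(cv2.findContours(k,0,1)[0],key=cv2.contourArea);(x,y),r=cv2.minEnclosingCircle(cn);print("ballcirc",x,y,r,plane(c,(x,y),.036))
ring=(V<60)&nb;m,s,cc=blob(ring,(327,230))
cn=max(cv2.findContours(m.astype(np.uint8),0,1)[0],key=cv2.contourArea);(x,y),r=cv2.minEnclosingCircle(cn);print("ring",s,cc,(x,y,r),plane(c,(x,y),.022),plane(c,(x,y),.011))
for n,p,z in [("cup",(124,223),.05),("spare",(241,149),.05),("hp",(331,154),.03),("jar",(444,224),.085),("green",(215,279),.036),("greenball",(204,279),.036),("orange",(376,219),.022)]: print(n,plane(c,p,z).round(3))
cv2.imwrite("pics/crop.png",cv2.resize(im[120:300,180:360],None,fx=3.3,fy=3.3,interpolation=cv2.INTER_CUBIC))
s=read_state();M=R.from_quat(s["eef_rot"]).as_matrix();print(M.round(3))
E
```

```text
(245, 227) [90 14 89]
(240, 222) [45  7 77]
(250, 235) [80 12 62]
(229, 211) [ 20  84 122]
(236, 216) [156  14  92]
(327, 217) [ 68 102  10]
(327, 230) [100 114 119]
(200, 180) [ 99 112 116]
(300, 240) [100 108 120]
jaw [220 202  17  18 192] [227.45833333 210.08854167] [0.60055644 0.16078313 0.05      ]
ball [218 200  40  39 588] [241.60714286 223.0170068 ]
ballcirc 245.0 225.0 13.453723907470703 [0.55668915 0.1104425  0.036     ]
ring [312 215  32  30 442] [327.57239819 229.93665158] (327.4288635253906, 230.11715698242188, 15.571676254272461) [ 0.53962612 -0.13471866  0.022     ] [ 0.53993721 -0.13581906  0.011     ]
cup [0.566 0.467 0.05 ]
spare [0.783 0.12  0.05 ]
hp [ 0.768 -0.149  0.03 ]
jar [ 0.552 -0.455  0.085]
green [0.399 0.199 0.036]
greenball [0.399 0.232 0.036]
orange [ 0.571 -0.28   0.022]
[[-0.912  0.41  -0.   ]
 [ 0.41   0.912 -0.001]
 [-0.    -0.001 -1.   ]]
```

View pics/crop.png

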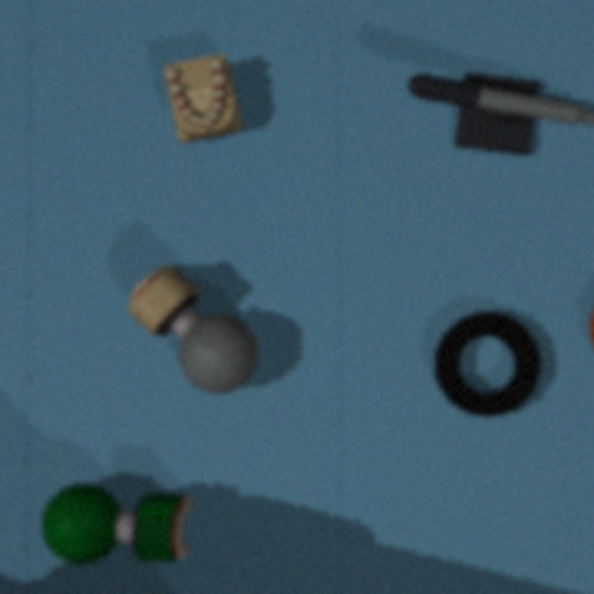

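The crop confirms the layout: ball at about (246,227) and jaw centre at about (229,211), so the axis points about 46° left of +x. That puts the jaw near (0.60, 0.158). I'll hover above it.

Call:
drive_tool --pt "-0.1 -0.05 0 0 0 0.15" --pt "-0.2 -0.1 0 0 0 0.3" --pt "-0.3 -0.15 0 0 0 0.45" --pt "-0.4 -0.2 0 0 0 0.6" --pt "-0.5 -0.25 0 0 0 0.75" --claw 0

```text
time: 0.52
ee_pos: [0.3631, 0.4385, 0.2222]
eef_rot: [0.487, 0.873, -0.0, -0.0]
ft_force: [1.3, 1.7, 0.1]
width: 0.0868
grip_force: 0.0
```

```bash
cat >> h.py <<'E'
def log():
    import json;s=read_state();json.dump([list(map(float,s[k])) for k in("joint_positions","ee_pos","eef_rot")],open("log.jsonl","a"));open("log.jsonl","a").write("\n");return s
def frame(yaw,pitch=0,flip=1):
    """tool gripping the holder: yaw of h (deg); pitch=turn of holder upright about horizontal (deg, 0 lying, 90 upright);flip=1 tool x=+h lying"""
    h=np.array([np.cos(np.radians(yaw)),np.sin(np.radians(yaw)),0]);z=np.array([0,0,-1.])
    x=flip*h;M=np.stack([x,np.cross(z,x),z],1)
    return R.from_rotvec(np.radians(pitch)*np.cross(h,[0,0,1])).as_matrix()@M
def rem(pos,M):
    s=log();M0=R.from_quat(s["eef_rot"]).as_matrix();d=M0.T@(np.array(pos)-s["ee_pos"]);r=R.from_matrix(M0.T@M).as_rotvec()
    print("t",round(s["time"],2),"pos",np.round(s["ee_pos"],4),"q",np.round(s["joint_positions"],2),"F",np.round(s["ft_force"],1),"w",round(s["width"],4))
    print("shift mm",np.round(d*1000,1),"turn deg",np.round(np.degrees(r),1)," scaled",np.round(d/.3,3),np.round(r/(np.pi/4),3))
E
python3 - <<'E'
from h import *
rem([.6,.158,.222],frame(46))
E
```

```text
t 0.52 pos [0.3631 0.4385 0.2222] q [-1.03  0.21  0.09  1.62 -0.02  1.32 -0.39] F [1.3 1.7 0.1] w 0.0868
shift mm [-3.631e+02  5.410e+01  3.000e-01] turn deg [-0.   0.  75.7]  scaled [-1.21e+00  1.80e-01  1.00e-03] [-0.000e+00  1.000e-03  1.682e+00]
```

Call:
drive_tool --pt "-0.12 0.018 0 0 0 0.16" --pt "-0.24 0.036 0 0 0 0.32" --pt "-0.36 0.054 0 0 0 0.48" --pt "-0.48 0.072 0 0 0 0.64" --pt "-0.6 0.09 0 0 0 0.79"

```text
time: 0.93
ee_pos: [0.4815, 0.3001, 0.2224]
eef_rot: [0.731, 0.683, -0.0, -0.0]
ft_force: [0.2, -0.8, -0.6]
width: 0.0868
grip_force: 0.0
```

Call:
drive_tool --pt "-0.09 0.09 0 0 0 0.16" --pt "-0.18 0.18 0 0 0 0.32" --pt "-0.27 0.27 0 0 0 0.48" --pt "-0.36 0.36 0 0 0 0.64" --pt "-0.45 0.43 0 0 0 0.79"

```text
time: 1.35
ee_pos: [0.6025, 0.1573, 0.2222]
eef_rot: [0.904, 0.427, -0.0, 0.0]
ft_force: [0.3, 0.9, -0.3]
width: 0.087
grip_force: 0.0
```

Run:
```python
from h import *
rem([.6,.158,.222],frame(46))
c=get_calibration("wrist");im=camera("wrist");cv2.imwrite("pics/w1.png",im)
import json;json.dump({k:np.array(v).tolist() for k,v in c.items()},open("pics/w1.json","w"));print(c["K"],c["k1"],c["position"],c["rotation"])
for X in [(.552,.108,.036),(.6,.158,.03),(.54,-.135,.022)]: print(proj(c,X))
```

```text
t 1.35 pos [0.6025 0.1573 0.2222] q [-0.68  0.34  0.45  1.49 -0.15  1.34 -0.91] F [ 0.3  0.9 -0.3] w 0.087
shift mm [-1.  -2.4  0.2] turn deg [0.  0.  4.6]  scaled [-0.003 -0.008  0.001] [0.    0.    0.101]
[[306.62413421   0.         280.98871486]
 [  0.         306.62413421 210.83126382]
 [  0.           0.           1.        ]] -0.06674296012465256 [0.65609192 0.22104238 0.38484211] [ 0.93023355 -0.33338973 -0.05121935  0.14454548]
[273.71470913 243.56729884]
[277.88876189 187.91843834]
[371.29961314 358.43078573]
```

View pics/w1.png

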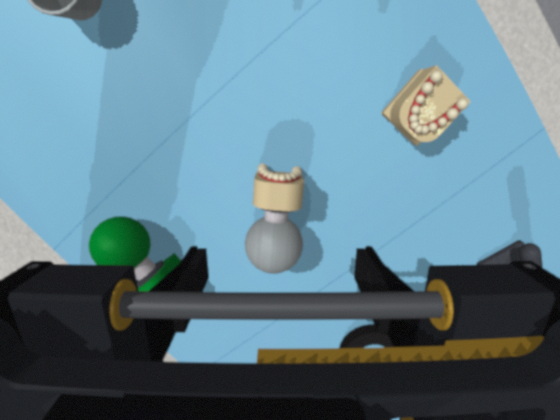

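Wrist view: ball at about (274,243) with radius 28, jaw block spanning columns 254–303 and rows 175–212, teeth on top, nothing near the fingers' path.

Run:
```python
from h import *
import json
im=cv2.imread("pics/w1.png");c=json.load(open("pics/w1.json"));hsv=cv2.cvtColor(im,cv2.COLOR_BGR2HSV).astype(int);H,S,V=hsv[...,0],hsv[...,1],hsv[...,2]
for p in [(274,243),(278,195),(278,216),(330,200)]: print(hsv[p[1],p[0]])
roi=np.zeros(H.shape,bool);roi[150:285,225:330]=1
g=roi&(S<40)&(V>50);m,s,cc=blob(g,(274,243))
k=cv2.morphologyEx(m.astype(np.uint8),cv2.MORPH_OPEN,cv2.getStructuringElement(cv2.MORPH_ELLIPSE,(25,25)))
cn=max(cv2.findContours(k,0,1)[0],key=cv2.contourArea);(x,y),r=cv2.minEnclosingCircle(cn);b=plane(c,(x,y),.036);print("ball",x,y,r,b)
j=roi&(H>8)&(H<30)&(S>50);m,s,cc=blob(j,(278,195));ys,xs=np.nonzero(m)
L=[];Rr=[]
for yy in range(178,212):
    q=xs[ys==yy]
    if len(q): L.append((q.min(),yy));Rr.append((q.max()+1,yy))
print(s,cc);print(L[::4],Rr[::4])
P=np.array([(plane(c,(l[0],l[1]),.045)+plane(c,(r_[0],r_[1]),.045))/2 for l,r_ in zip(L,Rr) if 180<l[1]<205])
W=[np.linalg.norm(plane(c,l,.045)-plane(c,r_,.045)) for l,r_ in zip(L,Rr)]
mid=P.mean(0);h=mid[:2]-b[:2];yaw=np.degrees(np.arctan2(h[1],h[0]));print("width",np.round(W[::4],4),"mid",mid,"yaw",yaw,"dist",np.hypot(*h))
h/=np.hypot(*h);print("jaw centre",b[:2]+.069*h)
```

```text
[ 98  13 161]
[ 21  69 206]
[150   4 179]
[100 100 211]
ball 273.8368835449219 241.4893035888672 30.5660400390625 [0.55390403 0.11004562 0.036     ]
[ 254  172   49   40 1446] [277.74688797 193.58990318]
[(np.int64(256), 178), (np.int64(255), 182), (np.int64(255), 186), (np.int64(255), 190), (np.int64(255), 194), (np.int64(254), 198), (np.int64(254), 202), (np.int64(258), 206), (np.int64(272), 210)] [(np.int64(302), 178), (np.int64(303), 182), (np.int64(303), 186), (np.int64(302), 190), (np.int64(302), 194), (np.int64(301), 198), (np.int64(301), 202), (np.int64(300), 206), (np.int64(293), 210)]
width [0.0518 0.0543 0.0545 0.0535 0.0538 0.054  0.0542 0.0486 0.0244] mid [0.59931007 0.15617611 0.045     ] yaw 45.45344988005333 dist 0.06472811816505877
jaw centre [0.60230674 0.1592206 ]
```

```bash
cat > kin.py <<'E'
from h import *
import json,itertools
from scipy.optimize import least_squares
D=[[[-1.171,.333,-.065,1.461,.022,1.35,-.089],[.256,.57,.2222],[.21,.978,-.001,0]]]+[json.loads(l) for l in open("log.jsonl")]
def fk(q,p,sg):
    d1,L1,L2,L3,a,off=p;s1,s3,s5,s7=sg
    r=lambda ax,t:R.from_euler(ax,t)
    A=r('z',s1*q[0]);x=np.array([0,0,d1]);A=A*r('y',q[1]);x=x+A.apply([0,0,L1]);A=A*r('z',s3*q[2])*r('y',q[3]);x=x+A.apply([0,0,L2])
    A=A*r('z',s5*q[4])*r('y',q[5])*r('z',s7*q[6]);x=x+A.apply([a,0,L3]);return x,A*r('z',off)
def fit():
    best=None
    for sg in itertools.product([-1],[1,-1],[1,-1],[1,-1]):
        for off in (0,1.57,3.14,-1.57):
            f=lambda p:np.concatenate([np.r_[fk(q,p,sg)[0]-x,.3*(fk(q,p,sg)[1].inv()*R.from_quat(o)).as_rotvec()] for q,x,o in D])
            o=least_squares(f,[.35,.4,.4,.25,0,off])
            if best is None or o.cost<best[0].cost: best=(o,sg)
    return best
if __name__=="__main__":
    o,sg=fit();print(o.cost,o.x.round(4),sg,np.abs(o.fun).max())
E
python3 kin.py
```

```text
0.00040905160907608537 [45.5655  0.8973  0.295  46.1318 -0.1235  1.571 ] (-1, -1, -1, -1) 0.015066112780156127
```

```bash
cat > k2.py <<'E'
from kin import *
sg=(-1,-1,-1,-1)
r=lambda ax,t:R.from_euler(ax,t)
def fk2(q,p):
    d1,L1,L2,L3,e1,e2,a0,a3=p
    A=r('z',-q[0]);x=np.array([0,0,d1])+A.apply([a0,0,0]);A=A*r('y',q[1]);x=x+A.apply([0,0,L1]);A=A*r('z',-q[2]);x=x+A.apply([e1,0,0]);A=A*r('y',q[3]);x=x+A.apply([e2,0,L2])
    A=A*r('z',-q[4]);A=A*r('y',q[5]);x=x+A.apply([a3,0,0]);A=A*r('z',-q[6]);x=x+A.apply([0,0,L3]);return x,A*r('z',np.pi/2)
P0=np.array([.35,.42,.40,.30,0,0,0,0]);W=np.array([.003]*4+[.02]*4)
def fit2():
    f=lambda p:np.r_[np.concatenate([fk2(q,p)[0]-x for q,x,o in D]),W*(p-P0)]
    o=least_squares(f,P0);return o.x,o.fun
if __name__=="__main__":
    p,res=fit2();print(p.round(3),np.abs(res[:3*len(D)]).max())
    print([(fk2(q,p)[1].inv()*R.from_quat(o)).magnitude().round(4) for q,x,o in D])
E
python3 k2.py
```

```text
[ 0.236  0.493  0.55   0.676 -0.003 -0.328 -0.216 -0.068] 0.050055236261225544Traceback (most recent call last):
  File "k2.py", line 14, in <module>
    print([(fk2(q,p)[1].inv()*R.from_quat(o)).magnitude().round(4) for q,x,o in D])
           ^^^^^^^^^^^^^^^^^^^^^^^^^^^^^^^^^^^^^^^^^^^^^^^^^^^^
AttributeError: 'float' object has no attribute 'round'
```

```bash
cat > k2.py <<'E'
from kin import *
r=lambda ax,t:R.from_euler(ax,t)
def fk2(q,p):
    d1,L1,L2,L3,a0,y1,y2,y3=p
    A=r('z',-q[0]);x=np.array([0,0,d1])+A.apply([a0,0,0]);A=A*r('y',q[1]);x=x+A.apply([0,y1,L1]);A=A*r('z',-q[2])*r('y',q[3]);x=x+A.apply([0,y2,L2])
    A=A*r('z',-q[4])*r('y',q[5]);x=x+A.apply([0,y3,0]);A=A*r('z',-q[6]);x=x+A.apply([0,0,L3]);return x,A*r('z',np.pi/2)
def fit2():
    best=None
    for s in (1,-1):
        P0=np.array([.317,.40,.40,.30,.081,.1925*s,-.1685*s,.136*s]);W=np.array([.01]*8)
        f=lambda p:np.r_[np.concatenate([fk2(q,p)[0]-x for q,x,o in D]),W*(p-P0)]
        o=least_squares(f,P0)
        if best is None or o.cost<best.cost: best=o
    return best.x,best.fun
if __name__=="__main__":
    p,res=fit2();print(p.round(4),np.abs(res[:3*len(D)]).max())
    print([round(float((fk2(q,p)[1].inv()*R.from_quat(o)).magnitude()),4) for q,x,o in D])
E
python3 k2.py
```

```text
[ 2.613e-01  4.480e-01  4.902e-01  3.539e-01  2.000e-04 -2.170e-02
 -1.880e-02 -5.100e-03] 0.00030536815194665
[0.0006, 0.0, 0.0]
```

```bash
cat > ik.py <<'E'
from k2 import *
lo=np.array([-2.6,-.5,-1.47,.16,-1.27,.06,-2.6])+.05;hi=np.array([2.6,2.12,1.34,2.42,4.41,2.06,2.6])-.05
p,_=fit2();seat=np.array([.54,-.135,.0469]);ball=np.array([.5525,.109,.036]);hz=.0187
def pose(ball,yaw,pitch,a):
    h=np.array([np.cos(np.radians(yaw)),np.sin(np.radians(yaw)),0]);c,s=np.cos(np.radians(pitch)),np.sin(np.radians(pitch))
    z=np.array([0,0,1.]);hz_=h*c+z*s;hx=-z*c+h*s;J=ball+.069*hz_+.006*hx;M=frame(yaw,pitch-a);return J+hz*M[:,2],M
def ik(x,M,q0,w=.02):
    Rm=R.from_matrix(M)
    f=lambda q:np.r_[fk2(q,p)[0]-x,.3*(fk2(q,p)[1].inv()*Rm).as_rotvec(),w*.05*(q-q0)]
    o=least_squares(f,np.clip(q0,lo+1e-3,hi-1e-3),bounds=(lo,hi));return o.x,np.abs(o.fun[:6]).max()
if __name__=="__main__":
    q0=np.array(D[-1][0])
    for a in (0,15,30):
        qg,e=ik(*pose(ball,45.5,0,a),q0);print("a",a,"grasp",qg.round(2),round(e,4))
        for yf in (90,70,45,20,0,-20,-45):
            # continuous: lift 12cm, turn+yaw gradually, then move
            q=qg;bad=0;mx=0
            for t in np.linspace(0,1,31):
                b=ball+t*(seat-ball)+np.array([0,0,.15*np.sin(np.pi*min(1,max(0,t)))])
                q1,e=ik(*pose(b,45.5+t*(yf-45.5),90*t,a),q);bad=max(bad,e);mx=max(mx,np.abs(q1-q).max());q=q1
            print("  yaw",yf,"q",q.round(2),"enderr",round(e,4),"patherr",round(bad,4),"maxstep",round(mx,2),"margin",round(min((q-lo).min(),(hi-q).min()),2))
E
python3 ik.py
```

```text
a 0 grasp [-0.64  0.54  0.4   1.69 -0.25  0.96 -0.92] 0.0
  yaw 90 q [ 0.61  1.05  0.06  1.37 -1.09  2.01  0.97] enderr 0.0 patherr 0.0 maxstep 0.12 margin 0.0
  yaw 70 q [ 0.79  0.92 -0.07  1.65 -1.2   1.74  1.02] enderr 0.0 patherr 0.0 maxstep 0.21 margin 0.02
  yaw 45 q [ 1.46  0.98 -0.74  1.98 -1.14  1.1   1.07] enderr 0.0 patherr 0.0001 maxstep 0.88 margin 0.08
  yaw 20 q [-0.73 -0.43  1.29  2.37 -1.22  0.53  0.46] enderr 0.1308 patherr 0.1308 maxstep 0.27 margin 0.0
  yaw 0 q [-0.81 -0.45  1.29  2.37 -1.22  0.29  0.3 ] enderr 0.1566 patherr 0.1566 maxstep 0.34 margin 0.0
  yaw -20 q [ 1.32 -0.45 -1.15  2.37 -1.22  0.11 -0.77] enderr 0.1888 patherr 0.1888 maxstep 0.53 margin 0.0
  yaw -45 q [ 1.55 -0.45 -1.39  2.32  0.35  0.11 -2.55] enderr 0.1964 patherr 0.1964 maxstep 0.69 margin 0.0
a 15 grasp [-0.68  0.71  0.43  1.47 -0.16  1.25 -1.02] 0.0
  yaw 90 q [ 0.39  0.93  0.36  1.45 -1.12  1.96  1.04] enderr 0.0 patherr 0.0 maxstep 0.1 margin 0.05
  yaw 70 q [ 0.55  0.77  0.21  1.72 -1.22  1.68  1.  ] enderr 0.0 patherr 0.0 maxstep 0.13 margin 0.0
  yaw 45 q [ 1.28  0.67 -0.58  2.03
[... 593 characters left out ...]
-1.    1.78  1.  ] enderr 0.0 patherr 0.0 maxstep 0.1 margin 0.22
  yaw 70 q [ 0.27  0.65  0.5   1.78 -1.19  1.59  0.94] enderr 0.0 patherr 0.0 maxstep 0.11 margin 0.03
  yaw 45 q [ 0.91  0.42 -0.24  2.06 -1.22  1.04  0.78] enderr 0.0 patherr 0.0 maxstep 0.4 margin 0.0
  yaw 20 q [-0.78 -0.19  1.29  2.37 -1.22  0.51  0.35] enderr 0.0432 patherr 0.0432 maxstep 0.37 margin 0.0
  yaw 0 q [-0.95 -0.24  1.29  2.37 -1.22  0.15  0.04] enderr 0.0548 patherr 0.0548 maxstep 0.72 margin 0.0
  yaw -20 q [ 1.46 -0.24 -1.37  2.35  0.64  0.11 -2.55] enderr 0.071 patherr 0.071 maxstep 0.57 margin 0.0
  yaw -45 q [ 1.53 -0.45 -1.42  2.37  0.25  0.11 -2.55] enderr 0.0596 patherr 0.0596 maxstep 1.12 margin 0.0
```

Run:
```python
from ik import *
q0=np.array(D[-1][0])
for a in (25,30,38):
    qg,e=ik(*pose(ball,45.5,0,a),q0)
    for yf in (80,90,100,110,125,-90):
        q=qg;bad=0;mx=0;mg=9
        for t in np.linspace(0,1,31):
            b=ball+t*(seat-ball)+np.array([0,0,.15*np.sin(np.pi*t)])
            ty=min(1,t*2) if yf<0 else t; tp=max(0,2*t-1) if yf<0 else t
            q1,e=ik(*pose(b,45.5+ty*(yf-45.5),90*tp,a),q);bad=max(bad,e);mx=max(mx,np.abs(q1-q).max());q=q1;mg=min(mg,(q-lo).min(),(hi-q).min())
        print("a",a,"yaw",yf,"q",q.round(2),"enderr",round(e,4),"patherr",round(bad,4),"maxstep",round(mx,2),"pathmargin",round(mg,2))
```

```text
a 25 yaw 80 q [ 0.33  0.77  0.44  1.63 -1.14  1.75  0.99] enderr 0.0 patherr 0.0 maxstep 0.1 pathmargin 0.08
a 25 yaw 90 q [ 0.33  0.83  0.4   1.5  -1.04  1.84  1.02] enderr 0.0 patherr 0.0 maxstep 0.1 pathmargin 0.17
a 25 yaw 100 q [ 0.33  0.89  0.37  1.37 -0.95  1.93  1.05] enderr 0.0 patherr 0.0 maxstep 0.1 pathmargin 0.08
a 25 yaw 110 q [ 0.32  0.95  0.33  1.25 -0.85  2.01  1.09] enderr 0.0 patherr 0.0 maxstep 0.11 pathmargin 0.0
a 25 yaw 125 q [ 0.65  1.04 -0.41  1.06 -0.32  2.01  0.87] enderr 0.0 patherr 0.0 maxstep 0.46 pathmargin 0.0
a 25 yaw -90 q [-1.57  1.76  1.29  2.32 -1.05  0.49 -2.55] enderr 0.1089 patherr 0.1126 maxstep 0.76 pathmargin 0.0
a 30 yaw 80 q [ 0.29  0.72  0.45  1.65 -1.1   1.69  0.96] enderr 0.0 patherr 0.0 maxstep 0.1 pathmargin 0.12
a 30 yaw 90 q [ 0.3   0.78  0.42  1.53 -1.    1.78  1.  ] enderr 0.0 patherr 0.0 maxstep 0.1 pathmargin 0.22
a 30 yaw 100 q [ 0.3   0.84  0.39  1.4  -0.91  1.86  1.04] enderr 0.0 patherr 0.0 maxstep 0.1 pathmargin 0.15
a 30 yaw 110 q [ 0.28  0.9   0.36  1.29 -0.82  1.95  1.09] enderr 0.0 patherr 0.0 maxstep 0.11 pathmargin 0.
[... 196 characters left out ...]
1049 maxstep 0.17 pathmargin 0.0
a 38 yaw 80 q [ 0.23  0.64  0.48  1.68 -1.02  1.58  0.91] enderr 0.0 patherr 0.0 maxstep 0.11 pathmargin 0.2
a 38 yaw 90 q [ 0.24  0.7   0.44  1.57 -0.93  1.67  0.96] enderr 0.0 patherr 0.0 maxstep 0.11 pathmargin 0.29
a 38 yaw 100 q [ 0.24  0.76  0.41  1.46 -0.85  1.76  1.02] enderr 0.0 patherr 0.0 maxstep 0.11 pathmargin 0.25
a 38 yaw 110 q [ 0.23  0.81  0.39  1.36 -0.76  1.84  1.09] enderr 0.0 patherr 0.0 maxstep 0.11 pathmargin 0.17
a 38 yaw 125 q [ 0.2   0.88  0.36  1.22 -0.63  1.94  1.21] enderr 0.0 patherr 0.0 maxstep 0.11 pathmargin 0.07
a 38 yaw -90 q [-1.01  0.98  1.29  1.86 -0.37  0.88 -2.55] enderr 0.0891 patherr 0.0891 maxstep 0.17 pathmargin 0.0
```

Run:
```python
from ik import *
x,M=pose(ball,45.5,0,30);print(x);print("pre");rem(x-.11*M[:,2],M)
```

```text
[0.59430924 0.15154539 0.01380532]
pre
t 1.4 pos [0.6053 0.1493 0.2222] q [-0.67  0.34  0.46  1.49 -0.15  1.34 -0.91] F [-0.6 -5.7 -0.2] w 0.0871
shift mm [ 49.7  -6.4 113. ] turn deg [  1.3 -29.9   3.9]  scaled [ 0.166 -0.021  0.377] [ 0.029 -0.664  0.087]
```

Call:
drive_tool --pt "0.03 0 0.08 0.005 -0.13 0.02" --pt "0.06 -0.01 0.16 0.01 -0.26 0.04" --pt "0.1 -0.015 0.24 0.02 -0.4 0.05" --pt "0.13 -0.02 0.31 0.025 -0.53 0.07" --pt "0.166 -0.021 0.377 0.029 -0.664 0.087"

```text
time: 1.82
ee_pos: [0.6275, 0.2029, 0.1084]
eef_rot: [0.886, 0.385, -0.239, 0.101]
ft_force: [1.6, 0.4, 1.1]
width: 0.0871
grip_force: 0.0
```

Run:
```python
from ik import *
x,M=pose(ball,45.5,0,30)
c=get_calibration("wrist");im=camera("wrist");cv2.imwrite("pics/w2.png",im)
json.dump({k:np.array(v).tolist() for k,v in c.items()},open("pics/w2.json","w"))
rem(x,M)
for X in [ball,ball+[.0484,.0492,-.006],ball+[.0484,.0492,-.036]]: print(proj(c,X))
```

```text
t 1.87 pos [0.6248 0.2048 0.091 ] q [-0.69  0.95  0.44  0.97 -0.11  1.78 -1.07] F [  0.    2.8 -23.9] w 0.087
shift mm [-10.2  14.7  97. ] turn deg [0.3 1.8 1.7]  scaled [-0.034  0.049  0.323] [0.007 0.04  0.037]
[289.31122241 265.80807954]
[292.75613679 217.85530414]
[292.05411394 193.91894061]
```

View pics/w2.png

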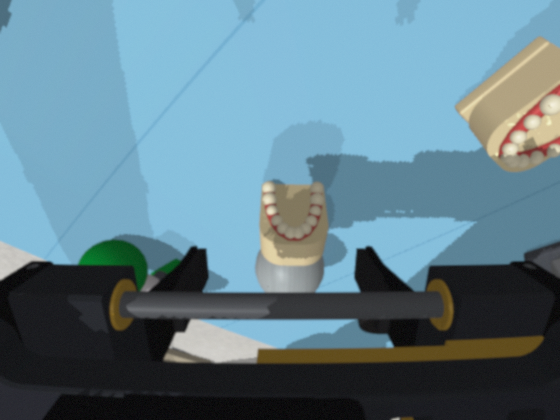

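Wrist view: jaw with teeth at about (294,215) and the ball behind it at about (290,270), with the fingers straddling either side. The arm was still moving when I read the pose, so I'll let it settle.

Call:
drive_tool --pt "0 0 0 0 0 0" --pt "0 0 0 0 0 0" --pt "0 0 0 0 0 0" --pt "0 0 0 0 0 0" --pt "0 0 0 0 0 0"

```text
time: 2.28
ee_pos: [0.6289, 0.2014, 0.1144]
eef_rot: [0.888, 0.384, -0.234, 0.1]
ft_force: [-0.2, 0.7, -0.0]
width: 0.087
grip_force: 0.0
```

Run:
```python
from ik import *
x,M=pose(ball,45.5,0,30)
rem(x,M)
c=get_calibration("wrist");im=camera("wrist");cv2.imwrite("pics/w3.png",im)
json.dump({k:np.array(v).tolist() for k,v in c.items()},open("pics/w3.json","w"))
hsv=cv2.cvtColor(im,cv2.COLOR_BGR2HSV).astype(int);H,S,V=hsv[...,0],hsv[...,1],hsv[...,2]
roi=np.zeros(H.shape,bool);roi[150:290,225:370]=1
m,s,cc=blob(roi&(H>5)&(H<32)&(S>50),(290,215),300);print("jaw bbox",s,cc)
ys,xs=np.nonzero(m);print([(y,xs[ys==y].min(),xs[ys==y].max()) for y in range(s[1],s[1]+s[3],8)])
h=np.array([np.cos(np.radians(45.5)),np.sin(np.radians(45.5)),0]);w=np.array([-h[1],h[0],0])
for n,X in [("top front L/R at z end",[ball+.084*h+sgn*.028*w+[0,0,.012] for sgn in(1,-1)]),("plate end",[ball+.054*h+sgn*.028*w+[0,0,.012] for sgn in(1,-1)]),("heel",[ball+.084*h+sgn*.028*w+[0,0,-.036] for sgn in(1,-1)])]: print(n,[proj(c,y).round(1) for y in X])
```

```text
t 2.28 pos [0.6289 0.2014 0.1144] q [-0.68  0.9   0.44  0.99 -0.11  1.77 -1.06] F [-0.2  0.7 -0. ] w 0.087
shift mm [ -2.8   9.2 117.1] turn deg [ 0.5 -0.5  1.2]  scaled [-0.009  0.031  0.39 ] [ 0.011 -0.012  0.026]
jaw bbox [ 259  182   65   78 3653] [290.19189707 223.10566658]
[(182, np.int64(275), np.int64(282)), (190, np.int64(271), np.int64(311)), (198, np.int64(261), np.int64(320)), (206, np.int64(260), np.int64(321)), (214, np.int64(259), np.int64(322)), (222, np.int64(259), np.int64(323)), (230, np.int64(259), np.int64(321)), (238, np.int64(260), np.int64(320)), (246, np.int64(260), np.int64(318)), (254, np.int64(265), np.int64(315))]
top front L/R at z end [array([257.3, 217.3]), array([325.5, 218.4])]
plate end [array([258.4, 239.7]), array([321.1, 240.7])]
heel [array([260.1, 178.6]), array([320.4, 179.7])]
```

Predicted and observed jaw edges agree to about 1 mm. I'll approach in two decelerating moves.

Call:
drive_tool --pt "-0.004 0.015 0.04 0.005 -0.005 0.013" --pt "-0.009 0.031 0.1 0.011 -0.012 0.026" --pt "-0.009 0.031 0.16 0.011 -0.012 0.026" --pt "-0.009 0.031 0.21 0.011 -0.012 0.026" --pt "-0.009 0.031 0.25 0.011 -0.012 0.026"

```text
time: 2.75
ee_pos: [0.6062, 0.1651, 0.045]
eef_rot: [0.89, 0.373, -0.243, 0.101]
ft_force: [-0.2, 0.7, 0.3]
width: 0.0868
grip_force: 0.0
```

Call:
drive_tool --pt "0 0 0.04 0 0 0" --pt "0 0 0.075 0 0 0" --pt "0 0 0.105 0 0 0" --pt "0 0 0.12 0 0 0" --pt "0 0 0.13 0 0 0"

```text
time: 3.17
ee_pos: [0.593, 0.1521, 0.0118]
eef_rot: [0.89, 0.374, -0.242, 0.101]
ft_force: [0.0, 0.7, 0.6]
width: 0.0869
grip_force: 0.0
```

Call:
drive_tool --pt "0 0 0 0 0 0" --pt "0 0 0 0 0 0" --pt "0 0 0 0 0 0" --pt "0 0 0 0 0 0" --pt "0 0 0 0 0 0"

```text
time: 3.58
ee_pos: [0.5936, 0.1527, 0.0124]
eef_rot: [0.89, 0.374, -0.242, 0.101]
ft_force: [-0.3, -0.2, -1.6]
width: 0.0873
grip_force: 0.0
```

Run:
```python
from ik import *
x,M=pose(ball,45.5,0,30)
rem(x,M)
```

```text
t 3.58 pos [0.5936 0.1527 0.0124] q [-0.69  0.9   0.44  1.23 -0.11  1.55 -1.07] F [-0.3 -0.2 -1.6] w 0.0873
shift mm [-1.   1.3 -1.1] turn deg [-0.   0.4  0.1]  scaled [-0.003  0.004 -0.004] [-0.     0.009  0.003]
```

Within about 1 mm. Close the fingers.

Call:
drive_tool --pt "0 0.004 -0.003 0 0 0" --pt "0 0.004 -0.003 0 0 0" --pt "0 0.004 -0.003 0 0 0" --pt "0 0.004 -0.003 0 0 0" --pt "0 0.004 -0.003 0 0 0" --claw 1 --force 55

```text
time: 4.0
ee_pos: [0.5945, 0.152, 0.0129]
eef_rot: [0.889, 0.374, -0.242, 0.101]
ft_force: [-0.5, -0.5, 0.4]
width: 0.0614
grip_force: 0.0
```

Call:
drive_tool --pt "0 0 0 0 0 0" --pt "0 0 0 0 0 0" --pt "0 0 0 0 0 0" --pt "0 0 0 0 0 0" --pt "0 0 0 0 0 0"

```text
time: 4.42
ee_pos: [0.5945, 0.152, 0.0129]
eef_rot: [0.889, 0.374, -0.242, 0.101]
ft_force: [-0.8, 0.3, -0.7]
width: 0.0557
grip_force: 54.9
```

Run:
```python
from ik import *
x,M=pose(ball+[0,0,.12],45.5,0,30)
rem(x,M)
```

```text
t 4.42 pos [0.5945 0.152  0.0129] q [-0.68  0.9   0.44  1.23 -0.11  1.55 -1.06] F [-0.8  0.3 -0.7] w 0.0557
shift mm [ -61.7    0.  -104. ] turn deg [-0.   0.4  0.1]  scaled [-0.206  0.    -0.347] [-0.001  0.01   0.003]
```

Call:
drive_tool --pt "-0.01 0 -0.017 0 0 0" --pt "-0.03 0 -0.052 0 0 0" --pt "-0.055 0 -0.095 0 0 0" --pt "-0.08 0 -0.14 0 0 0" --pt "-0.1 0 -0.175 0 0 0"

```text
time: 4.83
ee_pos: [0.5958, 0.1526, 0.0761]
eef_rot: [0.89, 0.374, -0.241, 0.101]
ft_force: [-0.5, 0.6, -3.5]
width: 0.0554
grip_force: 54.9
```

Call:
drive_tool --pt "-0.02 0 -0.04 0 0 0" --pt "-0.04 0 -0.08 0 0 0" --pt "-0.06 0 -0.11 0 0 0" --pt "-0.08 0 -0.14 0 0 0" --pt "-0.09 0 -0.16 0 0 0"

```text
time: 5.25
ee_pos: [0.5961, 0.153, 0.1301]
eef_rot: [0.89, 0.374, -0.242, 0.101]
ft_force: [-0.3, -0.3, -4.5]
width: 0.0557
grip_force: 54.9
```

Run:
```python
from ik import *
rem(*pose(ball+[0,0,.12],60,30,30))
c=get_calibration("scene");im=camera("scene");cv2.imwrite("pics/s1.png",cv2.resize(im[120:300,220:420],None,fx=3,fy=3,interpolation=cv2.INTER_CUBIC))
```

```text
t 5.25 pos [0.5961 0.153  0.1301] q [-0.69  0.79  0.47  1.16 -0.07  1.72 -1.04] F [-0.3 -0.3 -4.5] w 0.0557
shift mm [-19.4 -16.  -30.9] turn deg [ -3.9  30.2 -14.1]  scaled [-0.065 -0.053 -0.103] [-0.086  0.672 -0.313]
```

View pics/s1.png

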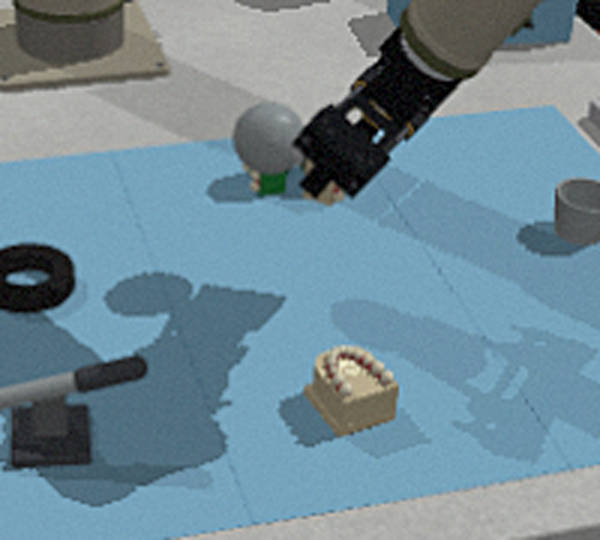

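Scene crop: the holder is lifted level, its ball at (267,137), in the jaw grip with no visible slip. Now I'll turn it upright in steps.

Call:
drive_tool --pt "-0.013 -0.01 -0.02 -0.017 0.134 -0.063" --pt "-0.026 -0.021 -0.04 -0.034 0.269 -0.125" --pt "-0.04 -0.032 -0.06 -0.05 0.4 -0.19" --pt "-0.052 -0.042 -0.08 -0.07 0.54 -0.25" --pt "-0.065 -0.053 -0.1 -0.086 0.672 -0.313"

```text
time: 5.72
ee_pos: [0.5829, 0.1632, 0.1647]
eef_rot: [0.865, 0.501, 0.002, -0.001]
ft_force: [0.5, -0.4, -5.3]
width: 0.0554
grip_force: 54.9
```

Run:
```python
from ik import *
rem(*pose(np.array([.545,.05,.16]),75,60,30))
```

```text
t 5.72 pos [0.5829 0.1632 0.1647] q [-0.67  0.33  0.41  1.62 -0.14  1.22 -0.76] F [ 0.5 -0.4 -5.3] w 0.0554
shift mm [-69.5  10.9 -36.1] turn deg [  3.9  29.6 -14.5]  scaled [-0.232  0.036 -0.12 ] [ 0.088  0.658 -0.321]
```

Call:
drive_tool --pt "-0.046 0.007 -0.024 0.017 0.13 -0.064" --pt "-0.092 0.014 -0.048 0.035 0.263 -0.128" --pt "-0.14 0.021 -0.072 0.052 0.395 -0.192" --pt "-0.186 0.028 -0.096 0.07 0.526 -0.257" --pt "-0.232 0.036 -0.12 0.088 0.658 -0.321"

```text
time: 6.13
ee_pos: [0.5574, 0.0971, 0.2005]
eef_rot: [0.769, 0.587, 0.202, -0.156]
ft_force: [-0.3, 0.3, -6.8]
width: 0.0558
grip_force: 54.9
```

Run:
```python
from ik import *
rem(*pose(np.array([.54,-.05,.16]),90,90,30))
```

```text
t 6.13 pos [0.5574 0.0971 0.2005] q [-0.33  0.14  0.42  1.85 -0.63  1.14  0.08] F [-0.3  0.3 -6.8] w 0.0558
shift mm [-99.2  16.  -78.4] turn deg [ 10.8  30.2 -11. ]  scaled [-0.331  0.053 -0.261] [ 0.24   0.671 -0.245]
```

Call:
drive_tool --pt "-0.066 0.01 -0.052 0.048 0.134 -0.049" --pt "-0.132 0.02 -0.104 0.096 0.268 -0.098" --pt "-0.2 0.03 -0.157 0.144 0.4 -0.147" --pt "-0.265 0.042 -0.21 0.19 0.537 -0.196" --pt "-0.33 0.053 -0.26 0.24 0.671 -0.245"

```text
time: 6.55
ee_pos: [0.5399, -0.0287, 0.2194]
eef_rot: [0.613, 0.611, 0.354, -0.354]
ft_force: [1.5, 1.3, -5.3]
width: 0.0554
grip_force: 54.9
```

Call:
drive_tool --pt "0 0 0 0 0 0" --pt "0 0 0 0 0 0" --pt "0 0 0 0 0 0" --pt "0 0 0 0 0 0" --pt "0 0 0 0 0 0"

```text
time: 6.97
ee_pos: [0.5408, -0.0244, 0.2204]
eef_rot: [0.613, 0.613, 0.351, -0.353]
ft_force: [0.4, 0.4, -4.2]
width: 0.0554
grip_force: 54.9
```

```bash
python3 - <<'E'
from ik import *
rem(*pose(np.array([.54,-.135,.12]),90,90,30))
E
python3 k2.py
```

```text
t 6.97 pos [ 0.5408 -0.0244  0.2204] q [ 0.12  0.53  0.46  1.64 -1.03  1.77  0.81] F [ 0.4  0.4 -4.2] w 0.0554
shift mm [-79.7  -0.8 -55.8] turn deg [-0.1  0.3 -0.1]  scaled [-0.266 -0.003 -0.186] [-0.002  0.006 -0.002]
[ 2.584e-01  4.486e-01  4.902e-01  3.519e-01 -2.000e-04 -2.190e-02
 -2.320e-02 -5.000e-04] 0.00042207164383989415
[0.0006, 0.0, 0.0, 0.0, 0.0, 0.0, 0.0, 0.0, 0.0, 0.0, 0.0, 0.0]
```

Call:
drive_tool --pt "-0.04 0 -0.03 0 0 0" --pt "-0.1 0 -0.07 0 0 0" --pt "-0.17 -0.002 -0.12 0 0.003 0" --pt "-0.23 -0.003 -0.16 0 0.006 0" --pt "-0.266 -0.003 -0.186 0 0.006 0"

```text
time: 7.38
ee_pos: [0.5392, -0.1159, 0.1776]
eef_rot: [0.614, 0.611, 0.352, -0.354]
ft_force: [-0.5, -0.4, -4.7]
width: 0.0555
grip_force: 54.9
```

Call:
drive_tool --pt "0 0 0 0 0 0" --pt "0 0 0 0 0 0" --pt "0 0 0 0 0 0" --pt "0 0 0 0 0 0" --pt "0 0 0 0 0 0"

```text
time: 7.8
ee_pos: [0.5397, -0.1133, 0.1788]
eef_rot: [0.613, 0.612, 0.353, -0.355]
ft_force: [0.8, 0.0, -5.2]
width: 0.0557
grip_force: 54.9
```

Run:
```python
from ik import *
b=np.array([.54,-.135,.12]);rem(*pose(b,90,90,30))
c=get_calibration("scene");im=camera("scene");cv2.imwrite("pics/s2.png",im)
print("ball exp",proj(c,b),"plate exp",proj(c,b+[0,0,.05]),"jaw exp",proj(c,b+[0,.006,.069]),"ring",proj(c,[.54,-.135,.022]))
x0,y0=np.round(proj(c,b)).astype(int)
cv2.imwrite("pics/s2c.png",cv2.resize(im[y0-70:y0+50,x0-70:x0+70],None,fx=5,fy=5,interpolation=cv2.INTER_CUBIC));print(x0-70,y0-70)
```

```text
t 7.8 pos [ 0.5397 -0.1133  0.1788] q [ 0.26  0.69  0.48  1.52 -1.01  1.86  0.92] F [ 0.8  0.  -5.2] w 0.0557
shift mm [1.  0.3 0. ] turn deg [-0.1 -0.  -0.2]  scaled [0.003 0.001 0.   ] [-0.002 -0.001 -0.004]
ball exp [226.89946365 181.7029412 ] plate exp [226.06539665 166.82451139] jaw exp [227.84745172 160.78766607] ring [228.47375597 209.09876921]
157 112
```

View pics/s2c.png

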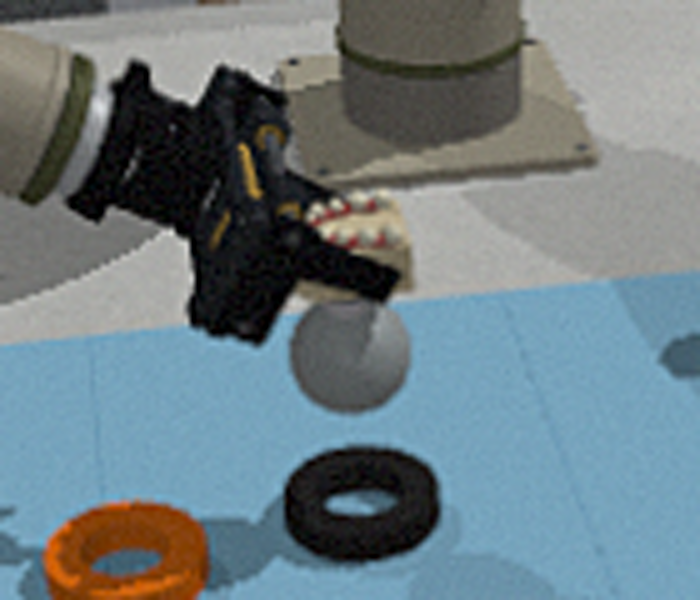

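Scene crop: holder upright over the black ring, ball centre at full-image (227.0,182.4) against an expected (226.9,181.7). The ring outline centre is at about (229.4,212.6). Next I'll check tilt and ring position numerically.

```bash
cat > chk.py <<'E'
from ik import *
def sil(c,pts):
    u=np.array([proj(c,X) for X in pts]);return u[:,0].min().round(1),u[:,0].max().round(1),u[:,1].min().round(1),u[:,1].max().round(1)
def ringpts(cx,cy): 
    t=np.linspace(0,6.28,90);return [[cx+.048*np.cos(a),cy+.048*np.sin(a),z] for a in t for z in(0,.022)]
def ballpts(b):
    v=np.random.default_rng(0).normal(size=(4000,3));v/=np.linalg.norm(v,axis=1)[:,None];return b+.036*v
def scene_meas(im):
    hsv=cv2.cvtColor(im,cv2.COLOR_BGR2HSV).astype(int);H,S,V=hsv[...,0],hsv[...,1],hsv[...,2]
    rr=np.zeros(H.shape,bool);rr[195:235,205:255]=1;m=rr&(V<55);m,s,cc=blob(m,(229,212));print("ring obs x",s[0],s[0]+s[2]-1,"y",s[1],s[1]+s[3]-1)
    return H,S,V
E
python3 - <<'E'
from chk import *
im=cv2.imread("pics/s2.png");c=get_calibration("scene");H,S,V=scene_meas(im)
print("ring pred",sil(c,ringpts(.54,-.135)))
print("ball pred",sil(c,ballpts(np.array([.54,-.135,.12]))))
g=(S<45)&(V>40)
for y in range(172,196,3): print(y,np.nonzero(g[y,205:250])[0][[0,-1]]+205,V[y,208:248:3])
im=camera("wrist");c=get_calibration("wrist");cv2.imwrite("pics/w4.png",im)
s=read_state();M=R.from_quat(s["eef_rot"]).as_matrix()
# holder frame from tool assuming no slip
def hold(th=0):
    G=np.array(s["ee_pos"])-hz*M[:,2];a=np.radians(30+th);ex=M[:,2]*np.cos(a)+M[:,0]*np.sin(a);ez=M[:,0]*np.cos(a)-M[:,2]*np.sin(a);return G-.069*ez-.006*ex,np.stack([ex,np.cross(ez,ex),ez],1)
for th in(0,5,-5):
    B,E=hold(th);print("th",th,"ball",B.round(4),"z",E[:,2].round(3),{n:proj(c,B+E@np.array(v)).round(1).tolist() for n,v in dict(heelTopL=[.036,.028,.084],heelTopR=[.036,-.028,.084],heelBotL=[.036,.028,.054],front=[-.032,0,.084]).items()})
E
```

```text
ring obs x 214 244 y 202 223
ring pred (np.float64(212.6), np.float64(244.5), np.float64(200.2), np.float64(224.5))
ball pred (np.float64(214.5), np.float64(239.3), np.float64(169.3), np.float64(194.0))
172 [214 234] [  9  10 131 187 103  86  74  90  63 180 188 188 186 193]
175 [218 236] [ 23  21 195 114  91  97 106  90 130 144 191 190 185 186]
178 [216 237] [ 17 141 198  84  89  97  95  90 151 139 157 193 189 188]
181 [215 238] [129 189 169  89  94  94  97  87 122 129 122 189 189 188]
184 [215 238] [188 185 169  90  87  91 106 104 111 114 114 187 187 184]
187 [216 237] [190 187 197  76  90  89  90  95  97  98 162 186 191 190]
190 [218 235] [191 189 191 135  85  83  85  88  85  89 192 190 188 189]
193 [223 230] [189 187 187 193 173  78  78  65 119 194 189 188 189 187]
th 0 ball [ 0.5393 -0.1359  0.1189] z [ 0.004 -0.001  1.   ] {'heelTopL': [230.5, 217.4], 'heelTopR': [330.0, 217.5], 'heelBotL': [236.2, 248.4], 'front': [279.9, 340.1]}
th 5 ball [ 0.5394 -0.1298  0.1186] z [ 0.004 -0.088  0.996] {'heelTopL': [229.6, 216.3], 'heelTopR': [330.8, 216.4], 'heelBotL': [235.9, 244.4], 'front': [279.9, 345.6]}
th -5 ball [ 0.5393 -0.1419  0.1197] z [0.004 0.086 0.996] {'heelTopL': [231.3, 218.9], 'heelTopR': [329.2, 219.0], 'heelBotL': [236.4, 252.6], 'front': [279.9, 333.8]}
```

View pics/w4.png

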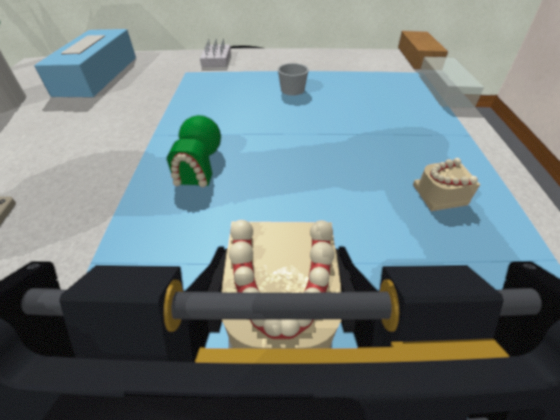

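Wrist view: jaw centred between the fingers, teeth on top, with no tilt visible. The scene ball position agrees with no slip to within about 1°. Ring centre is near (0.540,-0.134), so I'll lower to just above the seat.

Call:
drive_tool --pt "-0.03 0.001 0.02 0 0 0" --pt "-0.075 0.002 0.046 0 0 0" --pt "-0.12 0.002 0.074 0 0 0" --pt "-0.16 0.002 0.098 0 0 0" --pt "-0.182 0.002 0.112 0 0 0"

```text
time: 8.32
ee_pos: [0.5389, -0.1119, 0.1108]
eef_rot: [0.614, 0.61, 0.352, -0.356]
ft_force: [-0.2, 0.1, -4.3]
width: 0.056
grip_force: 54.9
```

Call:
drive_tool --pt "0 0 0 0 0 0" --pt "0 0 0 0 0 0" --pt "0 0 0 0 0 0" --pt "0 0 0 0 0 0" --pt "0 0 0 0 0 0"

```text
time: 8.73
ee_pos: [0.54, -0.1127, 0.1146]
eef_rot: [0.613, 0.611, 0.353, -0.354]
ft_force: [-0.1, -0.4, -5.2]
width: 0.0556
grip_force: 54.9
```

```bash
cat >> chk.py <<'E'
def hold(s,th=0):
    M=R.from_quat(s["eef_rot"]).as_matrix();G=np.array(s["ee_pos"])-hz*M[:,2];a=np.radians(30+th);ex=M[:,2]*np.cos(a)+M[:,0]*np.sin(a);ez=M[:,0]*np.cos(a)-M[:,2]*np.sin(a);return G-.069*ez-.006*ex,ez
def report(n):
    s=read_state();B,ez=hold(s);print("ball from tool",B.round(4),"axis",ez.round(3))
    rem(*pose(np.array([.54,-.134,.0469]),90,90,30))
    im=camera("scene");cv2.imwrite(n,im);c=get_calibration("scene");print("ball pred",sil(c,ballpts(B)))
    hsv=cv2.cvtColor(im,cv2.COLOR_BGR2HSV).astype(int);H,S,V=hsv[...,0],hsv[...,1],hsv[...,2];g=(S<50)&(V>45)
    y0=int(proj(c,B)[1])
    for y in range(y0-6,y0+11,2):
        q=np.nonzero(g[y,205:255])[0]+205;print(y,q.min(),q.max(),(q.min()+q.max())/2,end="; ")
    d=(V<45);print("\nring rows",[(y,*(np.nonzero(d[y,205:255])[0][[0,-1]]+205)) for y in range(208,222,3)])
E
python3 - <<'E'
from chk import *
report("pics/s3.png")
E
```

```text
ball from tool [ 0.5398 -0.1349  0.055 ] axis [ 0.003 -0.     1.   ]
t 8.73 pos [ 0.54   -0.1127  0.1146] q [ 0.27  0.77  0.46  1.54 -1.02  1.79  1.  ] F [-0.1 -0.4 -5.2] w 0.0556
shift mm [-6.5  0.   4.8] turn deg [-0.  -0.  -0.2]  scaled [-0.022  0.     0.016] [-0.    -0.    -0.005]
ball pred (np.float64(215.9), np.float64(240.0), np.float64(188.1), np.float64(212.1))
194 219 237 228.0; 196 218 238 228.0; 198 217 239 228.0; 200 217 239 228.0; 202 217 239 228.0; 204 217 239 228.0; 206 218 238 228.0; 208 219 237 228.0; 210 221 235 228.0; 
ring rows [(208, np.int64(215), np.int64(243)), (211, np.int64(214), np.int64(243)), (214, np.int64(214), np.int64(244)), (217, np.int64(215), np.int64(243)), (220, np.int64(217), np.int64(240))]
```

Call:
drive_tool --pt "-0.004 0 0.003 0 0 0" --pt "-0.008 0 0.006 0 0 0" --pt "-0.012 0 0.009 0 0 0" --pt "-0.015 0 0.011 0 0 0" --pt "-0.017 0 0.012 0 0 0"

```text
time: 9.2
ee_pos: [0.5401, -0.1117, 0.1085]
eef_rot: [0.613, 0.611, 0.353, -0.355]
ft_force: [0.3, -1.4, 3.1]
width: 0.0559
grip_force: 54.9
```

Call:
drive_tool --pt "-0.001 0 0.001 0 0 0" --pt "-0.002 0 0.0015 0 0 0" --pt "-0.003 0 0.002 0 0 0" --pt "-0.004 0 0.003 0 0 0" --pt "-0.005 0 0.004 0 0 0"

```text
time: 9.62
ee_pos: [0.5405, -0.1116, 0.1078]
eef_rot: [0.613, 0.611, 0.354, -0.354]
ft_force: [1.1, -2.4, 10.3]
width: 0.0556
grip_force: 55.0
```

Run:
```python
from chk import *
report("pics/s4.png")
```

```text
ball from tool [ 0.5403 -0.1336  0.0481] axis [ 0.002 -0.002  1.   ]
t 9.62 pos [ 0.5405 -0.1116  0.1078] q [ 0.27  0.78  0.46  1.54 -1.02  1.79  1.01] F [ 1.1 -2.4 10.3] w 0.0556
shift mm [-1.2 -0.5  0.4] turn deg [ 0.  -0.1 -0.1]  scaled [-0.004 -0.002  0.001] [ 0.001 -0.003 -0.003]
ball pred (np.float64(216.5), np.float64(240.5), np.float64(190.1), np.float64(214.0))
196 219 238 228.5; 198 218 239 228.5; 200 218 239 228.5; 202 217 239 228.0; 204 217 240 228.5; 206 217 240 228.5; 208 218 239 228.5; 210 219 237 228.0; 212 221 234 227.5; 
ring rows [(208, np.int64(215), np.int64(243)), (211, np.int64(214), np.int64(243)), (214, np.int64(214), np.int64(244)), (217, np.int64(215), np.int64(243)), (220, np.int64(217), np.int64(240))]
```

Contact shows about 15 N with a small sideways push towards -y. I'll follow it slightly and ease off.

Call:
drive_tool --pt "0 -0.0005 -0.001 0 0 0" --pt "0 -0.001 -0.0025 0 0 0" --pt "0 -0.001 -0.0025 0 0 0" --pt "0 -0.001 -0.0025 0 0 0" --pt "0 -0.001 -0.0025 0 0 0"

```text
time: 10.08
ee_pos: [0.5404, -0.1118, 0.1079]
eef_rot: [0.613, 0.611, 0.354, -0.354]
ft_force: [2.8, -0.0, 7.7]
width: 0.056
grip_force: 54.9
```

Run:
```python
from chk import *
report("pics/s5.png")
```

```text
ball from tool [ 0.5403 -0.1339  0.0482] axis [ 0.001 -0.002  1.   ]
t 10.08 pos [ 0.5404 -0.1118  0.1079] q [ 0.27  0.78  0.46  1.54 -1.02  1.79  1.01] F [ 2.8 -0.   7.7] w 0.056
shift mm [-1.2 -0.4  0.7] turn deg [ 0.  -0.1 -0.1]  scaled [-0.004 -0.001  0.002] [ 0.001 -0.003 -0.002]
ball pred (np.float64(216.4), np.float64(240.4), np.float64(190.0), np.float64(214.0))
196 219 237 228.0; 198 218 239 228.5; 200 218 239 228.5; 202 217 239 228.0; 204 217 240 228.5; 206 217 240 228.5; 208 218 239 228.5; 210 219 237 228.0; 212 221 235 228.0; 
ring rows [(208, np.int64(215), np.int64(243)), (211, np.int64(214), np.int64(243)), (214, np.int64(214), np.int64(244)), (217, np.int64(215), np.int64(243)), (220, np.int64(217), np.int64(240))]
```

Call:
drive_tool --pt "0.001 0.001 -0.0005 0 0 0" --pt "0.001 0.001 -0.0005 0 0 0" --pt "0.001 0.001 -0.0005 0 0 0" --pt "0.001 0.001 -0.0005 0 0 0" --pt "0.001 0.001 -0.0005 0 0 0" --force 8

```text
time: 10.55
ee_pos: [0.5404, -0.112, 0.1075]
eef_rot: [0.613, 0.611, 0.354, -0.354]
ft_force: [3.8, -0.5, 6.0]
width: 0.0561
grip_force: 8.0
```

Call:
drive_tool --pt "0 0 0 0 0 0" --pt "0 0 0 0 0 0" --pt "0 0 0 0 0 0" --pt "0 0 0 0 0 0" --pt "0 0 0 0 0 0" --force 3

```text
time: 10.97
ee_pos: [0.5399, -0.1122, 0.1067]
eef_rot: [0.614, 0.611, 0.353, -0.355]
ft_force: [4.0, 0.9, 5.2]
width: 0.0559
grip_force: 3.0
```

Run:
```python
from chk import *
report("pics/s6.png")
im=camera("wrist");cv2.imwrite("pics/w6.png",im)
a=cv2.imread("pics/w4.png").astype(int);d=np.abs(a-im.astype(int)).sum(2)[200:300,225:335];print("wrist diff w4->w6",d.mean(),np.percentile(d,95))
g=lambda I:cv2.cvtColor(I.astype(np.uint8),cv2.COLOR_BGR2GRAY).astype(np.float32)[210:290,228:332]
print("shift px",cv2.phaseCorrelate(g(a),g(im)))
```

```text
ball from tool [ 0.5396 -0.1344  0.047 ] axis [ 0.004 -0.001  1.   ]
t 10.97 pos [ 0.5399 -0.1122  0.1067] q [ 0.27  0.79  0.46  1.54 -1.02  1.79  1.01] F [4.  0.9 5.2] w 0.0559
shift mm [0.1 0.1 0.4] turn deg [-0.  -0.  -0.3]  scaled [0.    0.    0.001] [-0.001 -0.001 -0.006]
ball pred (np.float64(216.2), np.float64(240.3), np.float64(190.3), np.float64(214.2))
196 219 237 228.0; 198 218 239 228.5; 200 207 239 223.0; 202 217 239 228.0; 204 217 240 228.5; 206 217 240 228.5; 208 218 239 228.5; 210 219 237 228.0; 212 221 236 228.5; 
ring rows [(208, np.int64(215), np.int64(243)), (211, np.int64(214), np.int64(243)), (214, np.int64(214), np.int64(244)), (217, np.int64(214), np.int64(243)), (220, np.int64(217), np.int64(240))]
wrist diff w4->w6 26.059363636363635 94.0
shift px ((-0.5649637718428338, -1.0305718580986891), 0.7419311843536518)
```

Call:
drive_tool --pt "0.0005 0.001 -0.0003 0 0 0" --pt "0.001 0.002 -0.0006 0 0 0" --pt "0.001 0.002 -0.0006 0 0 0" --pt "0.001 0.002 -0.0006 0 0 0" --pt "0.001 0.002 -0.0006 0 0 0"

```text
time: 11.48
ee_pos: [0.5401, -0.1123, 0.1066]
eef_rot: [0.614, 0.611, 0.352, -0.355]
ft_force: [2.1, 0.4, 2.2]
width: 0.0561
grip_force: 3.0
```

Forces are relaxing as expected. One more small step the same way, then open.

Call:
drive_tool --pt "0.0005 0.001 -0.0003 0 0 0" --pt "0.001 0.002 -0.0006 0 0 0" --pt "0.001 0.002 -0.0006 0 0 0" --pt "0.001 0.002 -0.0006 0 0 0" --pt "0.001 0.002 -0.0006 0 0 0"

```text
time: 11.9
ee_pos: [0.5406, -0.1124, 0.1068]
eef_rot: [0.614, 0.611, 0.352, -0.355]
ft_force: [-0.1, -0.6, -2.5]
width: 0.0563
grip_force: 3.0
```

Call:
drive_tool --pt "0 0 0 0 0 0" --pt "0 0 0 0 0 0" --pt "0 0 0 0 0 0" --pt "0 0 0 0 0 0" --pt "0 0 0 0 0 0" --claw 0.28

```text
time: 12.32
ee_pos: [0.541, -0.1123, 0.1074]
eef_rot: [0.614, 0.611, 0.353, -0.355]
ft_force: [-0.2, -0.1, 0.6]
width: 0.0623
grip_force: 0.0
```

Run:
```python
from chk import *
report("pics/s7.png")
im=camera("wrist");cv2.imwrite("pics/w7.png",im)
g=lambda I:cv2.cvtColor(I,cv2.COLOR_BGR2GRAY).astype(np.float32)[210:290,228:332]
for n in ("w4","w6"): print(n,"shift px",cv2.phaseCorrelate(g(cv2.imread(f"pics/{n}.png")),g(im)))
```

```text
ball from tool [ 0.5407 -0.1344  0.0477] axis [ 0.004 -0.001  1.   ]
t 12.32 pos [ 0.541  -0.1123  0.1074] q [ 0.27  0.79  0.46  1.54 -1.02  1.79  1.01] F [-0.2 -0.1  0.6] w 0.0623
shift mm [-0.5 -1.   0.8] turn deg [-0.  -0.  -0.3]  scaled [-0.002 -0.003  0.003] [-0.001 -0.001 -0.006]
ball pred (np.float64(216.2), np.float64(240.3), np.float64(190.2), np.float64(214.2))
196 219 237 228.0; 198 218 238 228.0; 200 208 239 223.5; 202 217 239 228.0; 204 217 240 228.5; 206 217 240 228.5; 208 218 239 228.5; 210 219 238 228.5; 212 221 236 228.5; 
ring rows [(208, np.int64(215), np.int64(243)), (211, np.int64(214), np.int64(243)), (214, np.int64(214), np.int64(244)), (217, np.int64(215), np.int64(243)), (220, np.int64(217), np.int64(240))]
w4 shift px ((0.8729104355924804, -0.18358837503387804), 0.8877892805470361)
w6 shift px ((0.7561905870028482, 0.9858902025263845), 0.8732796735233731)
```

View pics/w7.png

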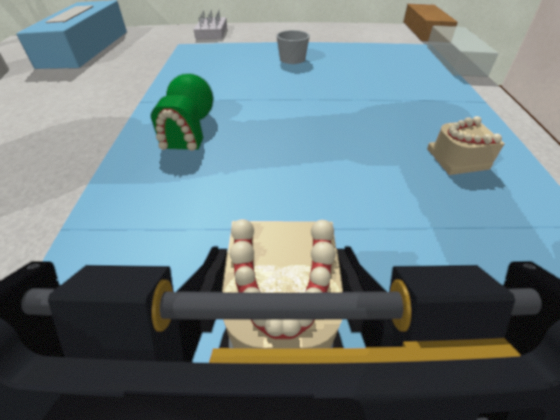

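Wrist view: the fingers are off the jaw with gaps on both sides, and the jaw has not moved relative to the earlier image (under 1 px). Open fully and back out along the tool axis.

Call:
drive_tool --pt "0 0 0 0 0 0" --pt "0 0 0 0 0 0" --pt "0 0 0 0 0 0" --pt "0 0 0 0 0 0" --pt "0 0 0 0 0 0" --claw 0

```text
time: 12.83
ee_pos: [0.5409, -0.1123, 0.1073]
eef_rot: [0.614, 0.611, 0.353, -0.355]
ft_force: [-0.0, -0.7, -0.1]
width: 0.0843
grip_force: 0.0
```

Call:
drive_tool --pt "0 0 -0.02 0 0 0" --pt "0 0 -0.07 0 0 0" --pt "0 0 -0.14 0 0 0" --pt "0 0 -0.22 0 0 0" --pt "0 0 -0.3 0 0 0"

```text
time: 13.25
ee_pos: [0.5408, -0.1912, 0.153]
eef_rot: [0.614, 0.611, 0.353, -0.355]
ft_force: [-0.2, -0.4, -0.3]
width: 0.0869
grip_force: 0.0
```

Call:
drive_tool --pt "0 0 -0.06 0 0 0" --pt "0 0 -0.12 0 0 0" --pt "0 0 -0.16 0 0 0" --pt "0 0 -0.18 0 0 0" --pt "0 0 -0.18 0 0 0"

```text
time: 13.67
ee_pos: [0.5408, -0.2386, 0.1796]
eef_rot: [0.614, 0.611, 0.353, -0.354]
ft_force: [-0.2, -0.0, -0.1]
width: 0.0871
grip_force: 0.0
```

Run:
```python
from chk import *
s=read_state();print(s["time"],s["ee_pos"],s["joint_positions"],s["width"])
a=camera("scene");t=camera("top");cv2.imwrite("pics/s8.png",a);cv2.imwrite("pics/t8.png",t)
c=get_calibration("scene");x0,y0=np.round(proj(c,[.54,-.134,.08])).astype(int)
A=cv2.resize(a[y0-60:y0+60,x0-60:x0+60],(480,480),interpolation=cv2.INTER_CUBIC)
T=cv2.resize(t[180:280,277:377],(320,320),interpolation=cv2.INTER_CUBIC);C=np.zeros((480,800,3),np.uint8);C[:,:480]=A;C[:320,480:]=T;cv2.imwrite("pics/c8.png",C)
b=np.array([.54,-.134,.0469]);print("scene crop org",x0-60,y0-60,"x4; pred ball",proj(c,b),"heel top L/R(x)",proj(c,b+[.028,.036,.084]),proj(c,b+[.028,-.012,.084]),"heel bot",proj(c,b+[.028,.036,.054]))
ct=get_calibration("top");print("top pred: ring",proj(ct,[.54,-.134,.022]),"jaw top mid",proj(ct,b+[0,.006,.084]),"heel mid",proj(ct,b+[0,.036,.084]),"front",proj(ct,b+[0,-.032,.084]))
```

```text
13.6667 [ 0.5407596  -0.23861039  0.17958482] [ 0.45123962  0.8540273   0.47153117  1.23601111 -0.98450833  2.01141918
  0.93449866] 0.08712185195409754
scene crop org 168 133 x4; pred ball [228.41133528 202.31267827] heel top L/R(x) [240.87389139 182.12165444] [224.2165598  183.97072486] heel bot [241.19254094 190.89533241]
top pred: ring [327.18488176 229.99396105] jaw top mid [328.94078594 228.8344868 ] heel mid [317.90688186 228.93671048] front [342.94246812 228.70549358]
```

View pics/c8.png

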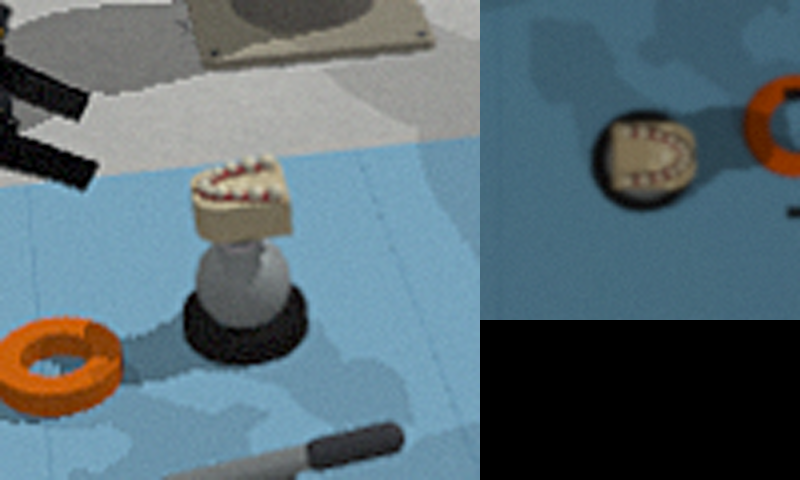

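The composite of scene and top crops shows the holder upright in the black ring. The heel corners are at scene (240.3,183.3) and (240.8,192.0), predicted (240.9,182.1) and (241.2,190.9). In the top crop the heel is at column 317.9 and the mid row 229.2, predicted 317.9 and 228.9. It is centred and level, the gripper is clear, and nothing else has been disturbed.

```bash
python3 -c "
from bench import *
print(close_job())"
```

```text
the job is handed in; nothing more can be done
None
```

The jaw model now stands upright, centred and level in the black ring support with the teeth on top, the gripper is clear of it and nothing else on the drape was touched; I handed the job in at about 14 s of the 42 s allowed, and no verdict was returned.

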